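# Take the bayonet cap off the irrigation filter

### The job

Open the irrigation filter: push its release button down until it is fully home, turn the cap anticlockwise about a quarter turn, feeling for the point where it comes free of the claws, and lift it straight off. Stand the cap upright near the middle of the kneeling block, setting it down gently. Do not force the button or wrench the cap against the claws, and leave the pots, jar and hand fork alone.

Things in the scene. Friction and masses are not known exactly. Their poses are not given: they have to be found in the camera images.
- mount: Black plastic irrigation filter body, fixed to the table: round housing 123 mm across, flat deck 50 mm above the table, two low pipe stubs out to 97 mm along its own +y and -y. Origin: centre of its underside, on the vertical bayonet axis; its x axis points from there to the release button; z up. Pushing any part of the filter, button included, with more than 25 N breaks it.
- mount_button (a point): Nominal top centre of the RELEASE BUTTON when up: grey, round, flat-topped, 26 mm across, 94 mm from the axis. This point is fixed at 84 mm height; the real top is up to 6 mm higher or lower (not reported). It goes straight down 13 mm to a hard end against a steady rub of about 3 N and stays where it is pushed. Only the last 2 mm of its travel free the cap.
- mount_latch (a point): Fixed point of the latch, 66 mm from the axis, 72 mm above the table, where the cap's tab sits when locked. The button's grey tooth on the tab's anticlockwise side blocks the turn until the button is fully down (the tooth then lies 2 to 3 mm below the tab); a fixed black cheek on the other side blocks clockwise turning.
- mount_claws (a point): Point on the axis, level with the top of the grey claw ring (15 mm above the deck, inner radius 44, outer 61 mm). Its two claws hold the cap's ears down; between them are two gaps. The ears fit the gaps, 3 degrees either way, when the cap's x axis has turned some 61 to 95 degrees from the filter's (differs per unit, not reported); no stop. More than 45 N between cap and filter breaks them.
- cap: Loose black plastic bayonet cap, 0.17 to 0.35 kg: disc 84 mm across, 20 mm thick, two ears at the underside 22 mm wide, 6 mm thick, out to 52 mm along its +y and -y. Origin: centre of the underside; z up. Fitted: origin on the axis 53 mm above the table, x axis to the button within 2 degrees, 2 mm sideways play, pushed up against the claws by a seal spring of 8 N; it rises 3 mm when freed.
- cap_grip (a point): Centre of the cap's upright grip bar, 36 mm above the cap's underside. Bar: 60 mm long along the cap's x, 16 mm wide, from 20 to 53 mm above the underside. The cap turns anticlockwise seen from above, rubbing with up to about 0.3 N m. Under the claws it can rise less than 1 mm and a light pull is resisted; in the gaps it lifts freely.
- cap_tab (a point): Outer end of the cap's locking tab, 69 mm from its axis along the cap's +x; the tab is 12 mm wide and spans 16 to 22 mm above the cap's underside.
- kneeler: Hard teal silicone kneeling block lying flat and firm on the table, 220 mm along its x, 180 mm along its y, 40 mm high. Origin: centre of its underside; z up. The cap must not be banged down on it (45 N).
- pots: Upright stack of brown plastic pots, 100 mm across, 178 mm high; origin: centre of its underside. Leave alone.
- jar: Glass mason jar with closed lid, 80 mm across, 130 mm high, upright; origin: centre of its underside. Leave alone.
- fork: Stainless steel three-tined hand fork with a wooden handle lying along its x axis, 270 mm long, 64 mm wide, 26 mm high, handle towards its -x; origin on its underside near the middle. Leave alone.
There are look-alikes about, which are no part of the job. Of the things that look like the mount, the middle-sized one is meant.

How it is judged (in metres and radians):
On the way, in this order (a step that is already met when the one before it is completed fails the run):
1. the cap, still seated in the filter, is turned to its release position (angle between the x axis of cap and the x axis of mount, either way round above 0.9 rad and z of cap in the frame of mount below 0.062 m and horizontal distance between cap and mount below 0.006 m), for 0.1 s.
2. the cap is lifted straight off, clear above the claws (z of cap in the frame of mount above 0.08 m and horizontal distance between cap and mount below 0.03 m and angle between cap's own z axis and vertical below 0.25 rad), for 0.05 s.
At the end, for the whole second after the job is handed in: The cap stands upright (within 0.08 rad) and at rest on the kneeling block, its underside on the block's top and its centre within 70 mm (block's x) and 50 mm (block's y) of the block's centre, so that it is well supported (z of cap in the frame of kneeler between 0.036 and 0.045 m and x of cap in the frame of kneeler between -0.07 and 0.07 m and y of cap in the frame of kneeler between -0.05 and 0.05 m and angle between cap's own z axis and vertical below 0.08 rad and linear speed of cap below 0.02 m/s and contact force between cap and kneeler above 0.5 N); the robot touches nothing.
It fails at once if the robot pushes on the filter or its button with more than 25 N (contact force between any of the fingers, the arm and mount above 25 N).
It fails at once if the cap and the filter are forced against each other with more than 45 N (contact force between cap and mount above 45 N).
It fails at once if the cap is dropped or banged down on the block (more than 45 N) (contact force between cap and kneeler above 45 N).
It fails at once if pots, jar or hand fork moved by more than 20 mm (distance of any of pots, jar, fork from where it was at the start of the episode above 0.02 m).
It fails at once if pots or jar tipped (angle between any of pots, jar's own z axis and vertical above 0.3 rad).
It also fails if it takes over 72 s, if anything falls off the work surface, if the arm or the gripper's body presses on something with over 40 N, if the wrist force passes 120 N, or if a joint passes its speed limit or range.

### The arm

A 6-joint arm with a two-finger parallel gripper is mounted at the origin on the work surface. World frame = base frame: x ahead of the robot, y to its left, z up, the work surface at z = 0. Lengths are in m, angles in degrees, forces in N, time in s.
With the tool pointing down it reaches from about 0.4 to 0.825 m from the base axis. Payload 7 kg.
Tool frame: the origin (TCP) lies at the very end of the fingers, on their centre line; the grasp point (between the pads) lies 19 mm behind it; z points along the fingers, y is the line along which they close (so a half turn about z gives the same grasp; the last joint's range is limited). The gripper opens to 88 mm and grips with 3 to 60 N. Pads are 19 mm wide; open, the fingers measure 130 mm over their backs; the gripper's body (78 mm by 193 mm) begins 47 mm behind the grasp point.
Start: joints at [91.221, 20.546, 0.682, 0, -70.136, -16.507], TCP at [0.178, 0.651, 0.227] pointing down, gripper open.
Joint ranges: [-176.03, 176.03], [-82.01, 121.73], [-58.28, 71.71], [-173.87, 95.51], [-174.79, -0.11], [-173.66, 173.66]. Speed limits (degrees/s): [136.94, 136.94, 172.46, 180, 180, 180].

### API

Orientations are given as [roll, pitch, yaw] about the fixed x, y, z axes, in that order (R = Rz(yaw) Ry(pitch) Rx(roll)).
In Python, from plant import r gives the robot as it stands. The module is installed in compiled form; this text tells all that it offers.
- The arm moves only by the tool jog_arm, never from a script. Its arguments are lists of equal length, an entry for each row: "travel": the shift along the tool's x, y, z each as a share of 50 cm, from -1 to 1, a list of three; "dr": the turn, a rotation vector about the tool's x, y, z each as a share of 360 degrees, from -1 to 1, a list of three; "claw": the opening, from 0 (shut) to 1 (fully open). A call has exactly 10 rows; each row is the pose to reach, as a shift and turn from the pose commanded when the call began, along the tool's axes at that moment, turning the shorter way round; what a row does not reach only later rows make up. A row lasts 1/8 s, in which the tool goes at most 62.5 mm and 10.7 degrees, less where a joint would pass 70% of its speed; a pose out of reach is approached as far as the arm can. A call with a number of a shift or a turn outside -1 to 1 is refused whole. A call with a gripper value outside its range is refused whole. The fingers move at their own pace and stop on an object; "newtons" is the grip in N (left out, the last holds). Time passes only in rows, so rows that repeat a pose let the fingers close, or fill a call up. It gives the time, the measured TCP pose, the force, the opening and the grip force at its end, in the units of the state.
- r.get_state(): the state, without advancing time (a new reading comes with each control period).
- r.capture(name): name is "side" or "top" or "wrist"; returns a dict with "pixels" (400x640x3 uint8, red, green, blue), "range_z" (400x640 float32, m along the optical axis (not along the pixel's ray), 0 where there is no reading), "fx", "fy", "cx", "cy" (pixels), "position" and "attitude" of the camera in the world; the wrist camera has in their place "hand_eye" (4x4, takes a point from camera to tool coordinates, whose origin is the TCP and whose axes are the flange's). Camera axes: x right, y up, looking along -z (the intrinsics and any distortion apply to the point x, -y, -z); pixel columns grow to the right and rows downward; lengths in m; the calibration is good to about 2 mm. A picture is of the moment at which its call begins: read the wrist's pose just before it.
- r.close_job(): hands the job in; it is judged then, once.
Trained networks look in the newest picture that a camera, given by its name, has taken for a name from the list of things; names that differ only in an ending like _2 or _b are one class to them, and where a whole thing is asked for, a point or a joint stands for the part that bears it (a point fixed in the world has none). Each returns a list of dicts, best first, with "conf" (0 to 1); they miss things now and then, are a little off and sometimes report something else, mostly with a low value. They report only what shows in the picture. A call takes as long as a camera call. They do not tell look-alikes from the thing itself.
- r.boxes_of(name, camera): "extent" ([left, top, right, bottom] in pixels, round what is visible of it).
- r.regions_of(name, camera): "pixels" (400x640 bool, what is visible of it) and "extent" ([left, top, right, bottom] in pixels, round what is visible of it).
- r.tip_of(name, camera): "at" ([column, row] in pixels: a listed point, or the origin of a listed thing).
The state is a dict: "time_s": time; "joints": joint angles; "qd": joint speeds; "joint_torque": joint torques, N m; "tcp_pos": TCP position; "eef_rot": TCP orientation; "contact_force": force on the tool from outside, world axes, zero at the start; "moment": the same for the moment, N m; "gripper_width": finger opening in m; "gripper_force": force on a finger pad.
Only numpy, scipy, OpenCV 4.12 (cv2) and the standard library are available. Lean on these libraries where they do the work, as an engineer would, in place of code of your own. Each camera call takes 0.05 s, during which the arm holds its last target. There are 200 camera calls.

## Working session

There is one attempt and no reset: what is moved stays moved. The work goes in short steps, Python scripts to look and compute and a tool call to move; the robot and the scene stay as the last step left them, time stands still between calls to the robot, and variables do not carry over. Pictures are saved under pics/ and viewed, at most 10 in all, crops included, and the job is handed in when it is done.

Besides the shell and the picture viewer there is one more tool, called after ">>>" by a JSON object that holds its "name" and its "arguments". jog_arm: Moves the arm, as the interface text tells. Its arguments: {"type":"object","properties":{"travel":{"type":"array"},"dr":{"type":"array"},"claw":{"type":"array"},"newtons":{"type":"number"}},"required":["travel","dr","claw"]}

```bash
mkdir -p pics; cat > h.py <<'E'
import numpy as np, cv2
from scipy.spatial.transform import Rotation as R
from plant import r
def campose(c,s=None):
    if 'hand_eye' in c:
        T=np.eye(4);T[:3,:3]=R.from_euler('xyz',s['eef_rot'],degrees=True).as_matrix();T[:3,3]=s['tcp_pos']
        return T@np.array(c['hand_eye'])
    a=np.array(c['attitude']);T=np.eye(4)
    T[:3,:3]=a if a.shape==(3,3) else (R.from_quat(a).as_matrix() if a.size==4 else R.from_euler('xyz',a,degrees=True).as_matrix())
    T[:3,3]=c['position'];return T
def cloud(c,T):
    z=c['range_z'];v,u=np.mgrid[0:400,0:640]
    P=np.stack([(u-c['cx'])/c['fx']*z,-(v-c['cy'])/c['fy']*z,-z],-1)
    W=P@T[:3,:3].T+T[:3,3];W[z==0]=np.nan;return W
def ray(c,T,uv,zw):
    d=T[:3,:3]@np.array([(uv[0]-c['cx'])/c['fx'],-(uv[1]-c['cy'])/c['fy'],-1]);k=(zw-T[2,3])/d[2];return T[:3,3]+k*d
E
python3 - <<'E'
from h import *
s=r.get_state();print(s)
for n in ('top','side'):
    c=r.capture(n);T=campose(c);W=cloud(c,T)
    print(n,{k:v for k,v in c.items() if k not in('pixels','range_z')})
    cv2.imwrite(f'pics/{n}0.png',c['pixels'][...,::-1])
    for t in ('mount','cap','kneeler','pots','jar','fork'):
        for b in r.regions_of(t,n)[:5]:
            m=b['pixels'];w=W[m];print(t,round(b['conf'],2),np.round(b['extent']),np.round(np.nanmedian(w,0),3),np.round(np.nanpercentile(w,2,0),3),np.round(np.nanpercentile(w,98,0),3))
    for t in ('mount','mount_button','mount_latch','mount_claws','cap_grip','cap_tab','kneeler'):
        for b in r.tip_of(t,n)[:4]:
            zz=dict(mount=0,mount_button=.084,mount_latch=.072,mount_claws=.065,cap_grip=.089,cap_tab=.072,kneeler=0)[t]
            print(t,round(b['conf'],2),np.round(b['at']),np.round(ray(c,T,b['at'],zz),3))
E
```

```text
{'time_s': 0.0, 'joints': array([ 9.12218437e+01,  2.05932806e+01,  6.35363585e-01, -2.00604762e-02,
       -7.01354399e+01, -1.65084407e+01]), 'qd': array([-0.02926302,  0.12397354, -0.03510684,  0.08569409,  0.0248959 ,
        0.00962879]), 'joint_torque': array([ 1.02587685e-03, -5.82712555e+01,  2.93052328e+01,  6.99737236e+00,
        6.85914667e-03, -1.48736490e-04]), 'tcp_pos': array([0.17784152, 0.65066101, 0.22561412]), 'eef_rot': array([ 1.79905132e+02, -8.44986014e-03, -1.52934219e+01]), 'contact_force': array([-3.92288667e-01, -2.59567029e-04,  6.16477645e-01]), 'moment': array([-0.02379975, -0.04825816,  0.0111493 ]), 'gripper_force': 0.0, 'gripper_width': 0.08773350143510553}
top {'fx': 387.3675800145021, 'fy': 387.3675800145021, 'cx': 316.60578270205923, 'cy': 203.84241801350737, 'position': array([ 0.28503571, -0.01629372,  1.15635516]), 'attitude': array([  9.02802784,  -0.29702965, -91.23432746])}
mount 0.68 [150. 250. 251. 342.] [0.188 0.288 0.074] [0.101 0.18  0.01 ] [0.319 0.422 0.12 ]
mount 0.66 [340. 223. 382. 261.] [ 0.34  -0.141  0.035] [ 0.298 -0.199  0.004
[... 3292 characters left out ...]
17  0.084]
mount_button 0.88 [218. 147.] [0.317 0.32  0.084]
mount_latch 0.92 [206. 156.] [0.276 0.319 0.072]
mount_latch 0.82 [417. 224.] [ 0.597 -0.214  0.072]
mount_latch 0.7 [329. 252.] [ 0.372 -0.149  0.072]
mount_claws 0.89 [176. 167.] [0.188 0.337 0.065]
mount_claws 0.76 [392. 236.] [ 0.527 -0.202  0.065]
mount_claws 0.64 [316. 263.] [ 0.331 -0.151  0.065]
cap_grip 0.87 [397. 233.] [ 0.528 -0.211  0.089]
cap_grip 0.42 [385. 173.] [ 0.64  -0.048  0.089]
cap_tab 0.68 [415. 222.] [ 0.6   -0.207  0.072]
cap_tab 0.58 [428. 219.] [ 0.632 -0.22   0.072]
cap_tab 0.41 [395. 238.] [ 0.526 -0.211  0.072]
cap_tab 0.41 [387. 172.] [ 0.658 -0.039  0.072]
kneeler 0.93 [302. 161.] [0.53  0.198 0.   ]
```

```bash
cat > g.py <<'E'
from h import *
def bar(W,zlo,zhi,c,rad=.045):
    m=(W[...,2]>zlo)&(W[...,2]<zhi)&(np.hypot(W[...,0]-c[0],W[...,1]-c[1])<rad)
    p=W[m][:,:2].astype(np.float32)
    if len(p)<5: return None
    (cx,cy),(w,h),a=cv2.minAreaRect(p)
    if w<h:a+=90
    a=(a+90)%180-90
    return len(p),np.round([cx,cy],4),np.round([w,h],4),round(a,1),np.round(np.median(W[m],0),4)
E
python3 - <<'E'
from g import *
for n in('top','side'):
    c=r.capture(n);T=campose(c);W=cloud(c,T)
    print(n,'grip',bar(W,.097,.115,(.53,-.203)))
    print('button',bar(W,.076,.096,(.627,-.216),.022))
    print('kneel',bar(W,.034,.046,(.53,.2),.15))
    for k,lim in(('pots',.17),('jar',.12)):
        print(k,bar(W,lim,.2,(.555,.4) if k=='pots' else (.69,-.011),.08))
    im=c['pixels'][...,::-1]
    if n=='top':
        a=cv2.resize(im[120:350,130:480],None,fx=2.2,fy=2.2,interpolation=cv2.INTER_CUBIC);cv2.imwrite('pics/ct.png',a)
E
```

```text
top grip (129, array([ 0.5329, -0.2019]), array([0.016, 0.06 ]), -10.4, array([ 0.5316, -0.2009,  0.1061]))
button (67, array([ 0.6257, -0.2166]), array([0.0245, 0.0239]), 3.3, array([ 0.624 , -0.2163,  0.0867]))
kneel (4328, array([0.5337, 0.2023]), array([0.2192, 0.1792]), 5.0, array([0.5305, 0.2016, 0.0403]))
pots (238, array([0.5609, 0.407 ]), array([0.0993, 0.0983]), 41.0, array([0.5626, 0.4104, 0.1767]))
jar (480, array([ 0.6982, -0.0108]), array([0.068 , 0.0674]), 10.4, array([ 0.697 , -0.0115,  0.1305]))
side grip (174, array([ 0.531 , -0.2031]), array([0.0168, 0.0598]), -8.0, array([ 0.5295, -0.2043,  0.1059]))
button (84, array([ 0.624 , -0.2171]), array([0.0247, 0.0243]), 18.2, array([ 0.6221, -0.2176,  0.0864]))
kneel (2893, array([0.532 , 0.2004]), array([0.2202, 0.1819]), 5.1, array([0.525 , 0.1931, 0.0408]))
pots (208, array([0.5621, 0.4086]), array([0.1039, 0.0968]), 59.2, array([0.559 , 0.4039, 0.1757]))
jar (400, array([ 0.6972, -0.0118]), array([0.0688, 0.0687]), 45.9, array([ 0.694 , -0.0148,  0.1306]))
```

View pics/ct.png

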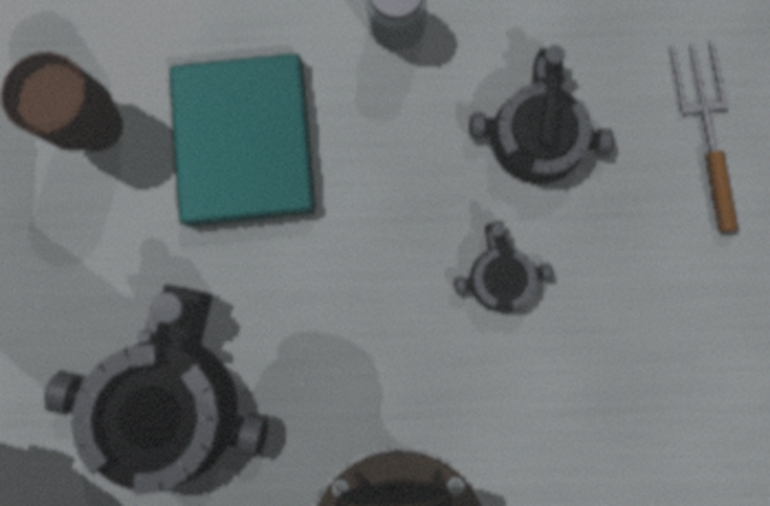

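Three filters are in view: the big one at crop (150,410), the small one at (505,280), and the middle-sized one at (545,130) (full image about 378,179). The last is meant: it is the middle-sized one and carries the cap with its grip bar. I'll go over it next.

```bash
cat > mv.py <<'E'
from h import *
def plan(p0,e0,p1,e1):
    A=R.from_euler('xyz',e0,degrees=True);B=R.from_euler('xyz',e1,degrees=True)
    t=A.inv().apply(np.array(p1)-p0)/.5;d=np.degrees((A.inv()*B).as_rotvec())/360
    print('travel',np.round(t,4),'dr',np.round(d,4))
E
python3 - <<'E'
from mv import *
e=[180,0,-15.3]
plan([.178,.651,.227],e,[.40,.22,.30],e);plan([.40,.22,.30],e,[.53,-.2,.33],[180,0,-9])
c=r.capture('wrist');print(np.round(c['hand_eye'],3))
E
```

```text
travel [ 0.6557  0.7143 -0.146 ] dr [0. 0. 0.]
travel [ 0.4724  0.7416 -0.06  ] dr [-0.      0.     -0.0175]
[[-0.     0.97   0.243  0.065]
 [ 1.     0.    -0.001  0.   ]
 [-0.001  0.243 -0.97  -0.159]
 [ 0.     0.     0.     1.   ]]
```

>>> {"name": "jog_arm", "arguments": {"travel": [[0.66,0.71,-0.15],[0.66,0.71,-0.15],[0.66,0.71,-0.15],[0.66,0.71,-0.15],[0.66,0.71,-0.15],[0.66,0.71,-0.15],[0.66,0.71,-0.15],[0.66,0.71,-0.15],[0.66,0.71,-0.15],[0.66,0.71,-0.15]], "dr": [[0,0,0],[0,0,0],[0,0,0],[0,0,0],[0,0,0],[0,0,0],[0,0,0],[0,0,0],[0,0,0],[0,0,0]], "claw": [1,1,1,1,1,1,1,1,1,1]}}

```text
time_s: 2.8
tcp_pos: [0.4027, 0.2216, 0.3016]
eef_rot: [-180.0, 0.0, -15.4]
contact_force: [0.3, 0.4, -0.9]
gripper_width: 0.0875
gripper_force: 0.0
```

>>> {"name": "jog_arm", "arguments": {"travel": [[0.47,0.74,-0.06],[0.47,0.74,-0.06],[0.47,0.74,-0.06],[0.47,0.74,-0.06],[0.47,0.74,-0.06],[0.47,0.74,-0.06],[0.47,0.74,-0.06],[0.47,0.74,-0.06],[0.47,0.74,-0.06],[0.47,0.74,-0.06]], "dr": [[0,0,-0.0175],[0,0,-0.0175],[0,0,-0.0175],[0,0,-0.0175],[0,0,-0.0175],[0,0,-0.0175],[0,0,-0.0175],[0,0,-0.0175],[0,0,-0.0175],[0,0,-0.0175]], "claw": [0,0,0,0,0,0,0,0,0,0]}}

```text
time_s: 4.05
tcp_pos: [0.532, -0.1955, 0.3315]
eef_rot: [-180.0, 0.0, -8.9]
contact_force: [-0.5, -0.3, -0.1]
gripper_width: 0.001
gripper_force: 0.0
```

```bash
python3 - <<'E'
from g import *
s=r.get_state();print(s['time_s'],np.round(s['joints'],1),s['tcp_pos'],s['eef_rot'],s['contact_force'],s['gripper_width'])
c=r.capture('wrist');T=campose(c,s);W=cloud(c,T)
print('grip',bar(W,.097,.115,(.53,-.203)))
print('button',bar(W,.080,.096,(.625,-.217),.022))
for t in ('mount_button','mount_claws','cap_grip','cap_tab'):
    zz=dict(mount=0,mount_button=.086,mount_claws=.065,cap_grip=.089,cap_tab=.072)[t]
    for b in r.tip_of(t,'wrist')[:2]: print(t,round(b['conf'],2),np.round(b['at']),np.round(ray(c,T,b['at'],zz),4))
cv2.imwrite('pics/w1.png',c['pixels'][...,::-1])
# height map in mount frame near the button
a=np.radians(-9);d=W[...,:2]-[.532,-.2025];X=d@[np.cos(a),np.sin(a)];Y=d@[-np.sin(a),np.cos(a)]
for x in range(60,116,6): print(x,[ (lambda q:int(np.nanmax(q)*1000) if len(q) else 0)(W[...,2][(abs(X*1000-x)<3)&(abs(Y*1000-y)<3)]) for y in range(-36,37,6)])
E
```

```text
4.05 [ -0.4   7.4  -3.2  -0.  -79.3  81.6] [ 0.53197822 -0.19552027  0.33153934] [-1.79988080e+02  2.12371862e-03 -8.85495231e+00] [-0.54706158 -0.29890019 -0.11218806] 0.0010360522465882036
grip (538, array([ 0.5322, -0.2025]), array([0.016, 0.059]), -10.5, array([ 0.533 , -0.2024,  0.106 ]))
button (315, array([ 0.6252, -0.2163]), array([0.0234, 0.0248]), -9.2, array([ 0.6248, -0.2162,  0.0866]))
mount_button 0.91 [321.  99.] [ 0.6259 -0.2127  0.086 ]
mount_claws 0.63 [308. 290.] [ 0.343  -0.1471  0.065 ]
cap_grip 0.95 [324. 173.] [ 0.5301 -0.2019  0.089 ]
cap_tab 0.96 [326. 124.] [ 0.5945 -0.2143  0.072 ]
60 [1, 7, 8, 74, 76, 76, 76, 76, 80, 80, 10, 7, 1]
66 [1, 1, 1, 75, 76, 76, 76, 75, 82, 81, 2, 1, 1]
72 [0, 1, 3, 75, 75, 75, 51, 52, 80, 80, 1, 1, 2]
78 [1, 1, 1, 50, 51, 52, 51, 52, 67, 66, 0, 2, 2]
84 [2, 1, 2, 50, 86, 88, 87, 87, 86, 67, 1, 2, 1]
90 [1, 0, 1, 50, 87, 88, 87, 88, 88, 67, 1, 1, 2]
96 [1, 3, 1, 50, 89, 88, 88, 88, 88, 51, 1, 1, 1]
102 [1, 2, 1, 49, 87, 88, 88, 88, 87, 51, 1, 1, 1]
108 [1, 2, 1, 1, 51, 85, 87, 87, 51, 51, 1, 1, 1]
114 [1, 2, 2, 1, 49, 49, 0, 1, 1, 1, 1, 1, 1]
```

View pics/w1.png

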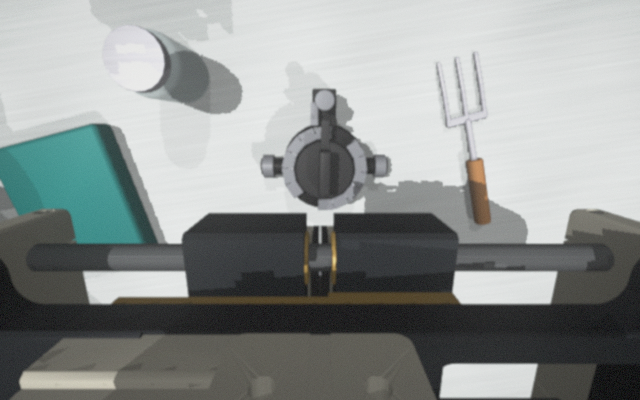

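The wrist view shows the middle filter at (323,165) with its button at (323,99), grip bar aligned and nothing obstructing. I'll press the button with shut fingers.

>>> {"name": "jog_arm", "arguments": {"travel": [[0.1,0.0086,0.1],[0.19,0.0086,0.2],[0.19,0.0086,0.3],[0.19,0.0086,0.38],[0.19,0.0086,0.42],[0.19,0.0086,0.45],[0.19,0.0086,0.464],[0.19,0.0086,0.464],[0.19,0.0086,0.464],[0.19,0.0086,0.464]], "dr": [[0,0,0],[0,0,0],[0,0,0],[0,0,0],[0,0,0],[0,0,0],[0,0,0],[0,0,0],[0,0,0],[0,0,0]], "claw": [0,0,0,0,0,0,0,0,0,0]}}

```text
time_s: 5.55
tcp_pos: [0.6254, -0.2163, 0.1005]
eef_rot: [-180.0, -0.1, -9.0]
contact_force: [0.5, -0.5, 0.5]
gripper_width: 0.0005
gripper_force: 0.0
```

>>> {"name": "jog_arm", "arguments": {"travel": [[0,0,0.01],[0,0,0.016],[0,0,0.02],[0,0,0.024],[0,0,0.028],[0,0,0.032],[0,0,0.036],[0,0,0.039],[0,0,0.04],[0,0,0.04]], "dr": [[0,0,0],[0,0,0],[0,0,0],[0,0,0],[0,0,0],[0,0,0],[0,0,0],[0,0,0],[0,0,0],[0,0,0]], "claw": [0,0,0,0,0,0,0,0,0,0]}}

```text
time_s: 6.8
tcp_pos: [0.625, -0.2163, 0.0795]
eef_rot: [180.0, -0.0, -9.0]
contact_force: [-0.6, -0.1, 0.9]
gripper_width: 0.0006
gripper_force: 0.7
```

>>> {"name": "jog_arm", "arguments": {"travel": [[0,0,0.001],[0,0,0.002],[0,0,0.003],[0,0,0.004],[0,0,0.005],[0,0,0.006],[0,0,0.007],[0,0,0.008],[0,0,0.008],[0,0,0.008]], "dr": [[0,0,0],[0,0,0],[0,0,0],[0,0,0],[0,0,0],[0,0,0],[0,0,0],[0,0,0],[0,0,0],[0,0,0]], "claw": [0,0,0,0,0,0,0,0,0,0]}}

```text
time_s: 8.05
tcp_pos: [0.625, -0.2163, 0.0755]
eef_rot: [-180.0, -0.0, -9.0]
contact_force: [-0.8, 0.3, 2.0]
gripper_width: 0.0002
gripper_force: 0.8
```

>>> {"name": "jog_arm", "arguments": {"travel": [[0,0,0.0005],[0,0,0.001],[0,0,0.001],[0,0,0.001],[0,0,0.001],[0,0,0.001],[0,0,0.001],[0,0,0.001],[0,0,0.001],[0,0,0.001]], "dr": [[0,0,0],[0,0,0],[0,0,0],[0,0,0],[0,0,0],[0,0,0],[0,0,0],[0,0,0],[0,0,0],[0,0,0]], "claw": [0,0,0,0,0,0,0,0,0,0]}}

```text
time_s: 9.3
tcp_pos: [0.625, -0.2163, 0.0751]
eef_rot: [-180.0, -0.0, -9.0]
contact_force: [0.5, -0.5, 2.8]
gripper_width: 0.0002
gripper_force: 1.1
```

>>> {"name": "jog_arm", "arguments": {"travel": [[0,0,0.0005],[0,0,0.001],[0,0,0.0014],[0,0,0.0014],[0,0,0.0014],[0,0,0.0014],[0,0,0.0014],[0,0,0.0014],[0,0,0.0014],[0,0,0.0014]], "dr": [[0,0,0],[0,0,0],[0,0,0],[0,0,0],[0,0,0],[0,0,0],[0,0,0],[0,0,0],[0,0,0],[0,0,0]], "claw": [0,0,0,0,0,0,0,0,0,0]}}

```text
time_s: 10.55
tcp_pos: [0.625, -0.2163, 0.0743]
eef_rot: [180.0, 0.0, -9.0]
contact_force: [0.5, 0.2, 2.7]
gripper_width: 0.0005
gripper_force: 0.9
```

>>> {"name": "jog_arm", "arguments": {"travel": [[0,0,0.0005],[0,0,0.001],[0,0,0.001],[0,0,0.001],[0,0,0.001],[0,0,0.001],[0,0,0.001],[0,0,0.001],[0,0,0.001],[0,0,0.001]], "dr": [[0,0,0],[0,0,0],[0,0,0],[0,0,0],[0,0,0],[0,0,0],[0,0,0],[0,0,0],[0,0,0],[0,0,0]], "claw": [0,0,0,0,0,0,0,0,0,0]}}

```text
time_s: 11.8
tcp_pos: [0.625, -0.2163, 0.0739]
eef_rot: [180.0, -0.0, -9.0]
contact_force: [0.5, -0.5, 1.8]
gripper_width: 0.0002
gripper_force: 1.1
```

>>> {"name": "jog_arm", "arguments": {"travel": [[0,0,0.0005],[0,0,0.001],[0,0,0.001],[0,0,0.001],[0,0,0.001],[0,0,0.001],[0,0,0.001],[0,0,0.001],[0,0,0.001],[0,0,0.001]], "dr": [[0,0,0],[0,0,0],[0,0,0],[0,0,0],[0,0,0],[0,0,0],[0,0,0],[0,0,0],[0,0,0],[0,0,0]], "claw": [0,0,0,0,0,0,0,0,0,0]}}

```text
time_s: 13.05
tcp_pos: [0.6251, -0.2163, 0.0736]
eef_rot: [180.0, -0.0, -9.0]
contact_force: [-0.7, -0.4, 5.3]
gripper_width: 0.0004
gripper_force: 2.6
```

>>> {"name": "jog_arm", "arguments": {"travel": [[0,0,0.0005],[0,0,0.001],[0,0,0.001],[0,0,0.001],[0,0,0.001],[0,0,0.001],[0,0,0.001],[0,0,0.001],[0,0,0.001],[0,0,0.001]], "dr": [[0,0,0],[0,0,0],[0,0,0],[0,0,0],[0,0,0],[0,0,0],[0,0,0],[0,0,0],[0,0,0],[0,0,0]], "claw": [0,0,0,0,0,0,0,0,0,0]}}

```text
time_s: 14.3
tcp_pos: [0.6252, -0.2163, 0.0734]
eef_rot: [180.0, -0.0, -9.0]
contact_force: [-1.2, 0.9, 7.0]
gripper_width: 0.0001
gripper_force: 3.7
```

>>> {"name": "jog_arm", "arguments": {"travel": [[0,0,0.0005],[0,0,0.001],[0,0,0.001],[0,0,0.001],[0,0,0.001],[0,0,0.001],[0,0,0.001],[0,0,0.001],[0,0,0.001],[0,0,0.001]], "dr": [[0,0,0],[0,0,0],[0,0,0],[0,0,0],[0,0,0],[0,0,0],[0,0,0],[0,0,0],[0,0,0],[0,0,0]], "claw": [0,0,0,0,0,0,0,0,0,0]}}

```text
time_s: 15.55
tcp_pos: [0.6252, -0.2164, 0.0732]
eef_rot: [180.0, -0.0, -9.0]
contact_force: [-1.9, 1.2, 9.7]
gripper_width: 0.0004
gripper_force: 4.8
```

Button is home at 0.073. I'll rise, rotate half a turn (to have wrist range for the turn) and go above the cap.

>>> {"name": "jog_arm", "arguments": {"travel": [[0,0,-0.1],[-0.05,0.0014,-0.194],[-0.188,0.0014,-0.194],[-0.188,0.0014,-0.194],[-0.188,0.0014,-0.194],[-0.188,0.0014,-0.194],[-0.188,0.0014,-0.194],[-0.188,0.0014,-0.194],[-0.188,0.0014,-0.194],[-0.188,0.0014,-0.194]], "dr": [[0,0,0],[0,0,0.25],[0,0,0.25],[0,0,0.25],[0,0,0.25],[0,0,0.25],[0,0,0.25],[0,0,0.25],[0,0,0.25],[0,0,0.25]], "claw": [0,0,0.45,0.45,0.45,0.45,0.45,0.45,0.45,0.45], "newtons": 15}}

```text
time_s: 16.8
tcp_pos: [0.5313, -0.2021, 0.1685]
eef_rot: [179.9, 0.0, -99.2]
contact_force: [0.1, 0.4, 0.0]
gripper_width: 0.0398
gripper_force: 0.0
```

>>> {"name": "jog_arm", "arguments": {"travel": [[0,0,0],[0,0,0],[0,0,0],[0,0,0],[0,0,0],[0,0,0],[0,0,0],[0,0,0],[0,0,0],[0,0,0]], "dr": [[0,0,0.25],[0,0,0.25],[0,0,0.25],[0,0,0.25],[0,0,0.25],[0,0,0.25],[0,0,0.25],[0,0,0.25],[0,0,0.25],[0,0,0.25]], "claw": [0.45,0.45,0.45,0.45,0.45,0.45,0.45,0.45,0.45,0.45]}}

```text
time_s: 18.05
tcp_pos: [0.5315, -0.2021, 0.1686]
eef_rot: [180.0, -0.1, 171.0]
contact_force: [0.1, -0.4, 0.4]
gripper_width: 0.0392
gripper_force: 0.0
```

```bash
python3 - <<'E'
from g import *
s=r.get_state();print(s['time_s'],np.round(s['joints'],1),s['tcp_pos'],s['eef_rot'],s['contact_force'],s['gripper_width'])
c=r.capture('wrist');T=campose(c,s);W=cloud(c,T)
print('wrist grip',bar(W,.097,.115,(.53,-.203)),'button',bar(W,.062,.096,(.625,-.217),.014))
c=r.capture('side');W=cloud(c,campose(c));print('side btn',bar(W,.062,.096,(.625,-.217),.014))
cv2.imwrite('pics/s2.png',cv2.resize(c['pixels'][180:320,330:530,::-1],None,fx=4,fy=4))
E
```

```text
18.05 [ -1.1  13.2 -17.6  -0.  -59.2 -97.8] [ 0.53147362 -0.202143    0.168637  ] [ 1.79985747e+02 -8.15765173e-02  1.71032197e+02] [ 0.14261168 -0.36317283  0.35794955] 0.03924944521516586
wrist grip (1485, array([ 0.5296, -0.2019]), array([0.0158, 0.0573]), -9.4, array([ 0.5276, -0.2019,  0.1061])) button (393, array([ 0.6188, -0.2155]), array([0.0243, 0.0151]), 79.8, array([ 0.6184, -0.2158,  0.0735]))
side btn None
```

View pics/s2.png

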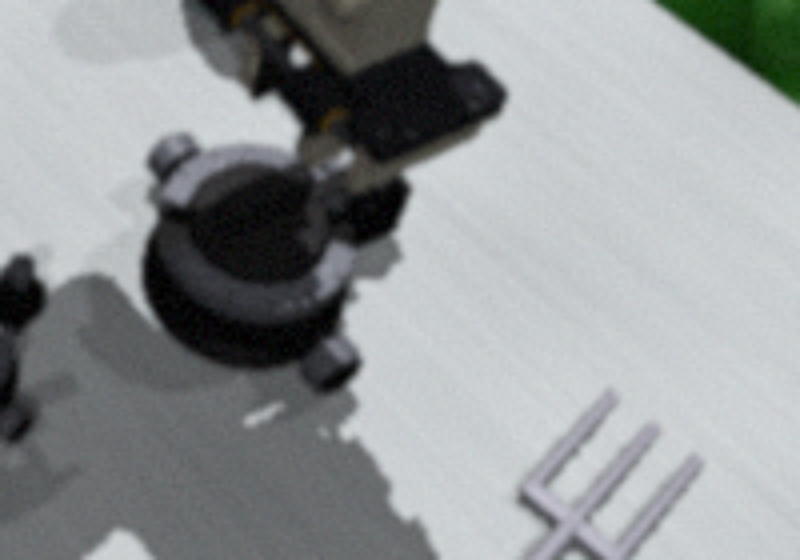

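The button is down at 0.0735 and the gripper sits over the cap. I'll descend on the bar and grip.

>>> {"name": "jog_arm", "arguments": {"travel": [[0,0,0.06],[0,0,0.1],[0,0,0.13],[0,0,0.155],[0,0,0.17],[0,0,0.18],[0,0,0.18],[0,0,0.18],[0,0,0.18],[0,0,0.18]], "dr": [[0,0,0],[0,0,0],[0,0,0],[0,0,0],[0,0,0],[0,0,0],[0,0,0],[0,0,0],[0,0,0],[0,0,0]], "claw": [0.45,0.45,0.45,0.45,0.45,0.45,0.45,0.45,0.45,0.45]}}

```text
time_s: 19.4
tcp_pos: [0.5322, -0.2023, 0.0796]
eef_rot: [180.0, 0.0, 171.0]
contact_force: [0.5, 0.2, 0.3]
gripper_width: 0.0393
gripper_force: 0.0
```

>>> {"name": "jog_arm", "arguments": {"travel": [[0,0,0],[0,0,0],[0,0,0],[0,0,0],[0,0,0],[0,0,0],[0,0,0],[0,0,0],[0,0,0],[0,0,0]], "dr": [[0,0,0],[0,0,0],[0,0,0],[0,0,0],[0,0,0],[0,0,0],[0,0,0],[0,0,0],[0,0,0],[0,0,0]], "claw": [0.4,0.35,0.3,0.25,0.2,0.1,0.0,0.0,0.0,0.0], "newtons": 40}}

```text
time_s: 20.65
tcp_pos: [0.5321, -0.2022, 0.0794]
eef_rot: [180.0, 0.0, 171.0]
contact_force: [0.1, 1.3, 1.0]
gripper_width: 0.0155
gripper_force: 40.0
```

>>> {"name": "jog_arm", "arguments": {"travel": [[0,0,0],[0,0,0],[0,0,0],[0,0,0],[0,0,0],[0,0,0],[0,0,0],[0,0,0],[0,0,0],[0,0,0]], "dr": [[0,0,-0.005],[0,0,-0.01],[0,0,-0.015],[0,0,-0.02],[0,0,-0.025],[0,0,-0.03],[0,0,-0.035],[0,0,-0.04],[0,0,-0.04],[0,0,-0.04]], "claw": [0,0,0,0,0,0,0,0,0,0]}}

```text
time_s: 21.9
tcp_pos: [0.532, -0.2023, 0.0794]
eef_rot: [-180.0, -0.0, -174.6]
contact_force: [-0.7, -0.2, -0.7]
gripper_width: 0.0158
gripper_force: 40.0
```

```bash
python3 - <<'E'
from h import *
s=r.get_state();print(s['joints'],s['tcp_pos'],s['eef_rot'],s['contact_force'],s['moment'],s['gripper_width'],s['gripper_force'])
E
```

```text
[-1.12731896e+00  1.86562639e+01 -2.35381506e+01  5.42815399e-03
 -4.78082136e+01 -8.34624588e+01] [ 0.53203022 -0.20233294  0.07938505] [-1.79996304e+02 -3.06901540e-03 -1.74586132e+02] [-0.69321904 -0.18958944 -0.74306675] [-0.08040539 -0.06777953  0.06017391] 0.015767714299795652 39.9618798494339
```

>>> {"name": "jog_arm", "arguments": {"travel": [[0,0,0],[0,0,0],[0,0,0],[0,0,0],[0,0,0],[0,0,0],[0,0,0],[0,0,0],[0,0,0],[0,0,0]], "dr": [[0,0,-0.014],[0,0,-0.028],[0,0,-0.042],[0,0,-0.056],[0,0,-0.07],[0,0,-0.084],[0,0,-0.098],[0,0,-0.112],[0,0,-0.125],[0,0,-0.125]], "claw": [0,0,0,0,0,0,0,0,0,0]}}

```text
time_s: 23.15
tcp_pos: [0.5322, -0.2023, 0.0797]
eef_rot: [-180.0, 0.0, -129.6]
contact_force: [-0.1, 1.0, 2.0]
gripper_width: 0.0158
gripper_force: 40.0
```

```bash
python3 - <<'E'
from g import *
s=r.get_state();print(s['joints'],s['tcp_pos'],s['eef_rot'],s['contact_force'],s['moment'],s['gripper_width'],s['gripper_force'])
c=r.capture('top');T=campose(c);W=cloud(c,T)
d=np.hypot(W[...,0]-.532,W[...,1]+.2022);m=(W[...,2]>.066)&(W[...,2]<.085)&(d>.05)&(d<.075)
a=np.degrees(np.arctan2(W[...,1][m]+.2022,W[...,0][m]-.532))+9
print(np.histogram(a,np.arange(-90,130,10)))
E
```

```text
[-1.12197388e+00  1.86388040e+01 -2.35219378e+01  1.17872261e-02
 -4.78191065e+01 -3.84919882e+01] [ 0.53222227 -0.2023178   0.07966139] [-1.79978790e+02  5.70336179e-03 -1.29606048e+02] [-0.10748859  1.01281438  2.026473  ] [0.16802639 0.17116792 0.12191081] 0.01579867919451337 39.9718701839447
(array([ 5,  3,  0,  0,  0,  0,  0,  0,  0,  0,  0,  2,  7,  3, 17, 13,  5,
        4,  4,  1,  0]), array([-90, -80, -70, -60, -50, -40, -30, -20, -10,   0,  10,  20,  30,
        40,  50,  60,  70,  80,  90, 100, 110, 120]))
```

>>> {"name": "jog_arm", "arguments": {"travel": [[0,0,-0.001],[0,0,-0.002],[0,0,-0.003],[0,0,-0.004],[0,0,-0.005],[0,0,-0.005],[0,0,-0.005],[0,0,-0.005],[0,0,-0.005],[0,0,-0.005]], "dr": [[0,0,0],[0,0,0],[0,0,0],[0,0,0],[0,0,0],[0,0,0],[0,0,0],[0,0,0],[0,0,0],[0,0,0]], "claw": [0,0,0,0,0,0,0,0,0,0]}}

```text
time_s: 24.45
tcp_pos: [0.5321, -0.2021, 0.0822]
eef_rot: [-180.0, 0.0, -129.6]
contact_force: [-1.3, 4.5, 5.2]
gripper_width: 0.0161
gripper_force: 40.1
```

z rose freely and the reading of +5 N matches spring minus cap weight, so the cap seems free. I'll lift a little further.

>>> {"name": "jog_arm", "arguments": {"travel": [[0,0,0],[0,0,0],[0,0,-0.001],[0,0,-0.002],[0,0,-0.003],[0,0,-0.004],[0,0,-0.005],[0,0,-0.006],[0,0,-0.006],[0,0,-0.006]], "dr": [[0,0,-0.002],[0,0,-0.004],[0,0,-0.004],[0,0,-0.004],[0,0,-0.004],[0,0,-0.004],[0,0,-0.004],[0,0,-0.004],[0,0,-0.004],[0,0,-0.004]], "claw": [0,0,0,0,0,0,0,0,0,0]}}

```text
time_s: 25.7
tcp_pos: [0.5318, -0.2022, 0.0847]
eef_rot: [180.0, -0.0, -128.2]
contact_force: [1.7, 1.7, -4.2]
gripper_width: 0.0158
gripper_force: 40.0
```

```bash
python3 - <<'E'
from g import *
s=r.get_state();print(s['joints'],s['tcp_pos'],s['eef_rot'],s['contact_force'],s['moment'],s['gripper_width'],s['gripper_force'])
s=r.get_state()
for n in('wrist','top'):
    c=r.capture(n);T=campose(c,s);W=cloud(c,T)
    print(n,bar(W,.090,.125,(.532,-.203),.04))
    for t in('cap_tab','cap_grip'):
        for b in r.tip_of(t,n)[:2]: print(t,round(b['conf'],2),np.round(b['at']),W[int(b['at'][1]),int(b['at'][0])])
    cv2.imwrite(f'pics/{n}3.png',c['pixels'][...,::-1])
cv2.imwrite('pics/w3.png',cv2.resize(cv2.imread('pics/wrist3.png'),(640,400)))
E
```

```text
[-1.12514499e+00  1.82788190e+01 -2.32286765e+01 -1.08729863e-02
 -4.85128256e+01 -3.70195109e+01] [ 0.53183572 -0.20222849  0.08473986] [ 1.79978872e+02 -5.73419440e-03 -1.28151859e+02] [ 1.67033085  1.65883595 -4.24386188] [ 1.29296274 -0.72921274  0.11090064] 0.01583642985931329 39.975512623786926
wrist (3228, array([ 0.5267, -0.2055]), array([0.0524, 0.0368]), 72.1, array([ 0.5221, -0.2151,  0.111 ]))
cap_grip 0.94 [319. 248.] [ 0.5122675  -0.22735806  0.16675864]
top None
cap_tab 0.45 [360. 160.] [ 6.05693753e-01 -1.59826147e-01  2.12975670e-04]
cap_grip 0.5 [380. 172.] [ 0.5167099  -0.18805856  0.19387775]
```

View pics/w3.png

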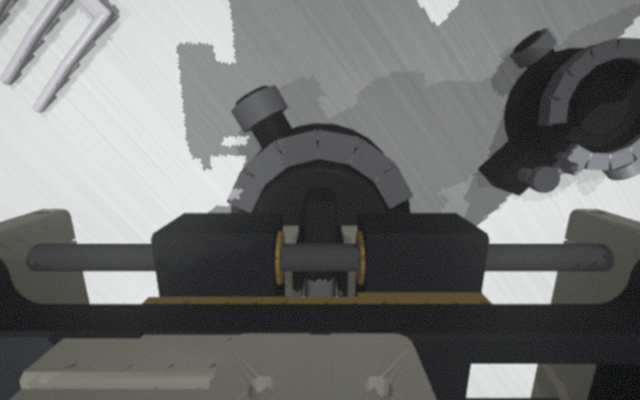

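The wrist view shows the bar held between the pads at (320,250), risen 5 mm with the hand (bar top 0.111). The moment reading is odd, so I'll check it before lifting on.

>>> {"name": "jog_arm", "arguments": {"travel": [[0,0,0],[0,0,0],[0,0,0],[0,0,0],[0,0,0],[0,0,0],[0,0,0],[0,0,0],[0,0,0],[0,0,0]], "dr": [[0,0,-0.003],[0,0,-0.003],[0,0,-0.003],[0,0,-0.003],[0,0,-0.003],[0,0,-0.003],[0,0,-0.003],[0,0,-0.003],[0,0,-0.003],[0,0,-0.003]], "claw": [0,0,0,0,0,0,0,0,0,0]}}

```text
time_s: 27.25
tcp_pos: [0.5321, -0.2023, 0.0849]
eef_rot: [-180.0, 0.0, -127.1]
contact_force: [0.4, 0.3, -3.2]
gripper_width: 0.0159
gripper_force: 40.0
```

```bash
python3 - <<'E'
from g import *
s=r.get_state();print(s['tcp_pos'],s['eef_rot'],s['contact_force'],s['moment'])
c=r.capture('wrist');T=campose(c,s);W=cloud(c,T)
# cap tilt: disc top plane beyond the fingers + bar top
u=R.from_euler('xyz',s['eef_rot'],degrees=True).as_matrix()
P=(W-s['tcp_pos'])@u; m=(P[...,0]<-.012)&(P[...,0]>-.045)&(abs(P[...,1])<.04)&(W[...,2]>.05)
for x in range(-44,-10,4): print(x,[(lambda q:round(np.nanmedian(q)*1000,1) if len(q) else 0)(W[...,2][(abs(P[...,0]*1000-x)<2)&(abs(P[...,1]*1000-y)<2)]) for y in range(-28,29,4)])
E
```

```text
[ 0.53206827 -0.20229995  0.08488062] [-1.79997839e+02  5.47616784e-04 -1.27066082e+02] [ 0.3961115   0.32015622 -3.18718593] [ 0.03725584 -0.1024857  -0.01769644]
-44 [0, 0, 0, 0, 0, 0, 0, 0, 0, 0, 0, 0, 0, 0, 0]
-40 [0, 0, 0, 0, 0, 0, 0, 0, 0, 0, 0, 0, 0, 0, 0]
-36 [0, 0, 0, 0, np.float64(78.4), 0, 0, 0, 0, 0, np.float64(78.9), 0, 0, 0, 0]
-32 [0, 0, 0, 0, np.float64(78.6), 0, 0, 0, 0, 0, np.float64(79.1), 0, 0, 0, 0]
-28 [0, 0, 0, 0, 0, 0, 0, 0, 0, 0, 0, 0, 0, 0, 0]
-24 [0, 0, 0, 0, 0, 0, 0, 0, 0, 0, 0, 0, 0, 0, 0]
-20 [0, 0, 0, 0, 0, np.float64(110.1), np.float64(111.1), np.float64(111.3), np.float64(111.2), np.float64(109.8), 0, 0, 0, 0, 0]
-16 [0, 0, 0, 0, 0, np.float64(110.9), np.float64(111.6), np.float64(111.9), np.float64(111.8), np.float64(110.9), 0, 0, 0, 0, 0]
-12 [0, 0, 0, 0, 0, np.float64(110.9), np.float64(111.7), np.float64(111.9), np.float64(111.8), np.float64(110.7), 0, 0, 0, 0, 0]
```

Free now: only the cap's weight (3.2 N) and no moment. I'll lift straight up.

>>> {"name": "jog_arm", "arguments": {"travel": [[0,0,-0.008],[0,0,-0.016],[0,0,-0.024],[0,0,-0.034],[0,0,-0.05],[0,0,-0.07],[0,0,-0.1],[0,0,-0.15],[0,0,-0.2],[0,0,-0.24]], "dr": [[0,0,0],[0,0,0],[0,0,0],[0,0,0],[0,0,0],[0,0,0],[0,0,0],[0,0,0],[0,0,0],[0,0,0]], "claw": [0,0,0,0,0,0,0,0,0,0]}}

```text
time_s: 28.55
tcp_pos: [0.5323, -0.2024, 0.207]
eef_rot: [-179.9, 0.0, -127.1]
contact_force: [0.0, -0.6, -3.9]
gripper_width: 0.0154
gripper_force: 40.0
```

```bash
python3 - <<'E'
from mv import *; from g import bar
s=r.get_state();print(s['time_s'],s['joints'],s['tcp_pos'],s['eef_rot'],s['contact_force'],s['moment'],s['gripper_width'])
plan([.532,-.2023,.205],s['eef_rot'],[.533,.2014,.205],s['eef_rot'])
c=r.capture('wrist');T=campose(c,s);W=cloud(c,T)
p,q=W[...,2],bar(W,.2,.26,s['tcp_pos'][:2],.05);print(q, q[4][2]-s['tcp_pos'][2])
E
```

```text
28.55 [-1.12675889e+00  1.14090372e+01 -1.46235177e+01  1.34902500e-02
 -6.38724065e+01 -3.59363615e+01] [ 0.53233906 -0.20238716  0.2070469 ] [-1.79915937e+02  4.59620146e-02 -1.27057156e+02] [ 0.03480877 -0.64331192 -3.85955528] [ 0.08497667 -0.21553148 -0.00791422] 0.015448622292495441
travel [-6.455e-01  4.850e-01 -2.000e-04] dr [0. 0. 0.]
(7813, array([ 0.5247, -0.203 ]), array([0.0806, 0.0682]), 80.2, array([ 0.5211, -0.2178,  0.2084])) 0.0013531027529133377
```

>>> {"name": "jog_arm", "arguments": {"travel": [[-0.06,0.045,0],[-0.13,0.1,0],[-0.22,0.165,0],[-0.31,0.235,0],[-0.4,0.3,0],[-0.49,0.37,0],[-0.57,0.43,0],[-0.62,0.465,0],[-0.645,0.485,0],[-0.645,0.485,0]], "dr": [[0,0,0],[0,0,0],[0,0,0],[0,0,0],[0,0,0],[0,0,0],[0,0,0],[0,0,0],[0,0,0],[0,0,0]], "claw": [0,0,0,0,0,0,0,0,0,0]}}

```text
time_s: 29.85
tcp_pos: [0.5327, 0.2018, 0.2047]
eef_rot: [180.0, -0.0, -127.0]
contact_force: [-0.6, -0.7, -3.3]
gripper_width: 0.0157
gripper_force: 40.0
```

>>> {"name": "jog_arm", "arguments": {"travel": [[0,0,0.04],[0,0,0.09],[0,0,0.14],[0,0,0.18],[0,0,0.21],[0,0,0.235],[0,0,0.25],[0,0,0.256],[0,0,0.26],[0,0,0.26]], "dr": [[0,0,0],[0,0,0],[0,0,0],[0,0,0],[0,0,0],[0,0,0],[0,0,0],[0,0,0],[0,0,0],[0,0,0]], "claw": [0,0,0,0,0,0,0,0,0,0]}}

```text
time_s: 31.1
tcp_pos: [0.5331, 0.2014, 0.0751]
eef_rot: [-180.0, 0.0, -127.1]
contact_force: [0.6, -0.7, -3.3]
gripper_width: 0.0155
gripper_force: 40.0
```

>>> {"name": "jog_arm", "arguments": {"travel": [[0,0,0.003],[0,0,0.006],[0,0,0.009],[0,0,0.011],[0,0,0.013],[0,0,0.0145],[0,0,0.0155],[0,0,0.016],[0,0,0.016],[0,0,0.016]], "dr": [[0,0,0],[0,0,0],[0,0,0],[0,0,0],[0,0,0],[0,0,0],[0,0,0],[0,0,0],[0,0,0],[0,0,0]], "claw": [0,0,0,0,0,0,0,0,0,0]}}

```text
time_s: 32.35
tcp_pos: [0.5329, 0.2012, 0.0669]
eef_rot: [180.0, 0.0, -127.1]
contact_force: [0.5, -0.6, -3.5]
gripper_width: 0.0159
gripper_force: 40.0
```

>>> {"name": "jog_arm", "arguments": {"travel": [[0,0,0.0005],[0,0,0.001],[0,0,0.0015],[0,0,0.002],[0,0,0.002],[0,0,0.002],[0,0,0.002],[0,0,0.002],[0,0,0.002],[0,0,0.002]], "dr": [[0,0,0],[0,0,0],[0,0,0],[0,0,0],[0,0,0],[0,0,0],[0,0,0],[0,0,0],[0,0,0],[0,0,0]], "claw": [0,0,0,0,0,0,0,0,0,0]}}

```text
time_s: 33.6
tcp_pos: [0.5329, 0.2012, 0.0663]
eef_rot: [-180.0, 0.0, -127.1]
contact_force: [-3.8, -0.5, 5.7]
gripper_width: 0.0156
gripper_force: 40.0
```

Contact is made (+5.7 N). I'll release and rise.

>>> {"name": "jog_arm", "arguments": {"travel": [[0,0,0],[0,0,0],[0,0,0],[0,0,0],[0,0,0],[0,0,0],[0,0,0],[0,0,0],[0,0,0],[0,0,0]], "dr": [[0,0,0],[0,0,0],[0,0,0],[0,0,0],[0,0,0],[0,0,0],[0,0,0],[0,0,0],[0,0,0],[0,0,0]], "claw": [0.2,0.23,0.26,0.3,0.35,0.4,0.45,0.45,0.45,0.45]}}

```text
time_s: 34.85
tcp_pos: [0.5329, 0.2012, 0.0659]
eef_rot: [-180.0, 0.0, -127.1]
contact_force: [-0.2, -0.3, -0.5]
gripper_width: 0.0393
gripper_force: 0.0
```

>>> {"name": "jog_arm", "arguments": {"travel": [[0,0,-0.02],[0,0,-0.06],[0,0,-0.12],[0,0,-0.2],[0,0,-0.3],[0,0,-0.35],[0,0,-0.35],[0,0,-0.35],[0,0,-0.35],[0,0,-0.35]], "dr": [[0,0,0],[0,0,0],[0,0,0],[0,0,0],[0,0,0],[0,0,0],[0,0,0],[0,0,0],[0,0,0],[0,0,0]], "claw": [0.45,0.45,0.45,0.45,0.45,0.45,0.45,0.45,0.45,0.45]}}

```text
time_s: 36.1
tcp_pos: [0.5326, 0.201, 0.24]
eef_rot: [180.0, -0.1, -127.1]
contact_force: [0.9, 0.3, -0.2]
gripper_width: 0.0396
gripper_force: 0.0
```

```bash
python3 - <<'E'
from g import *
s=r.get_state();print(s['time_s'],s['tcp_pos'],s['contact_force'],s['gripper_width'])
for n in('wrist','side'):
    c=r.capture(n);T=campose(c,s);W=cloud(c,T)
    print(n,'bar',bar(W,.085,.11,(.533,.2014)),'disc',bar(W,.055,.066,(.533,.2014),.06))
cv2.imwrite('pics/s4.png',cv2.resize(c['pixels'][60:220,200:420,::-1],None,fx=3,fy=3))
E
```

```text
36.1 [0.53263956 0.20099447 0.24003868] [ 0.85825583  0.28529058 -0.15164431] 0.03956250911383361
wrist bar (847, array([0.532 , 0.1997]), array([0.0593, 0.0159]), 52.6, array([0.5313, 0.1981, 0.0929])) disc (3248, array([0.5368, 0.2011]), array([0.093, 0.083]), 15.8, array([0.5315, 0.199 , 0.0602]))
side bar (84, array([0.5321, 0.1986]), array([0.0599, 0.0148]), 55.1, array([0.5295, 0.1921, 0.0936])) disc (346, array([0.5321, 0.1985]), array([0.0808, 0.0797]), 54.2, array([0.5293, 0.1929, 0.0608]))
```

View pics/s4.png

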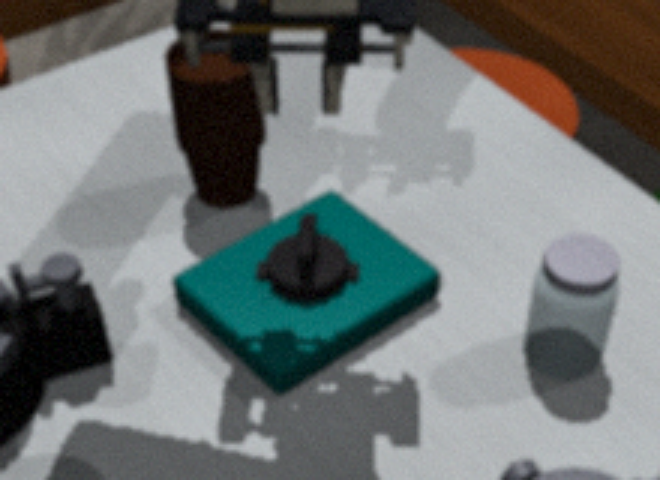

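The cap stands upright in the middle of the block (crop 308,265), the gripper is clear above it, and the pots and jar are untouched. Handing in.

```bash
python3 -c "
from plant import r
print(r.close_job())"
```

```text
the job is handed in; nothing more can be done
None
```

The filter is open and the cap stands upright near the middle of the kneeling block; the job was handed in at about 36 s, and the hand-in returned no verdict.

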